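# Build the fuel-cell stack and aim the thermal camera at it

### The arm

A 6-joint arm with a two-finger parallel gripper is mounted at the origin on the work surface. World frame = base frame: x ahead of the robot, y to its left, z up, the work surface at z = 0. Lengths are in m, angles in rad, forces in N, time in s.
With the tool pointing down it reaches from about 0.375 to 0.9 m from the base axis. Payload 3.1 kg.
Tool frame: the origin (TCP) lies midway between the tips of the shut fingers; the grasp point (between the pads) lies 19 mm behind it; z points along the fingers, y is the line along which they close (so a half turn about z gives the same grasp; the last joint's range is limited). The gripper opens to 85 mm and grips with 20 to 120 N. Pads are 22 mm wide; open, the fingers measure 114 mm over their backs; the gripper's body (76 mm by 85 mm) begins 54 mm behind the grasp point. The pads swing forward as they close: fully open they stand 13 mm farther back than shut.
Start: joints at [-1.466, 0.527, 1.433, -0, 1.181, -0.178], TCP at [0.174, -0.6, 0.231] pointing down, gripper open.
Joint ranges: [-3.08, 3.08], [-0.75, 2.2], [0.22, 2.44], [-1.43, 4.57], [0, 2.65], [-2.85, 2.85]. Speed limits (rad/s): [2.79, 2.79, 3.14, 3.14, 3.14, 3.14].

### API

Orientations are given as a unit quaternion [x, y, z, w].
In Python, from station import manip gives the robot as it stands.
- The arm moves only by the tool step_arm, never from a script. Its argument "targets" is text: rows parted by semicolons, each of 4 numbers parted by spaces: the shift along the tool's x, y, z in mm, then the turn about the tool's z in degrees. A call has 1 to 12 rows; each row is the pose to reach, as a shift and turn from the pose commanded when the call began, along the tool's axes at that moment; what a row does not reach only later rows make up. A row lasts 1/10 s, in which the tool goes at most 50 mm and 8.59 degrees, less where a joint would pass 70% of its speed; a pose out of reach is approached as far as the arm can. A call with a gripper value outside its range is refused whole. "gripper" is the closure, from 0 (fully open) to 1 (shut), set as the call begins (left out, the last holds). The fingers move at their own pace and stop on an object; "squeeze" is the grip in N (left out, the last holds). Time passes only in rows, so rows that repeat a pose let the fingers close. It gives the time, the measured TCP pose, the force, the opening and the grip force at its end, in the units of the state.
- manip.sense(): the state, without advancing time (a new reading comes with each control period).
- manip.snapshot(name): name is "scene" or "top" or "wrist"; returns the picture (400x640x3 uint8, red, green, blue); there is no depth.
- manip.get_calibration(name): a dict with "fov_y" (degrees; the focal length in pixels is half the picture's height over the tangent of half this angle, whatever the lens; pixels are square), "cx", "cy" (the principal point, pixels), "extrinsics" (4x4, takes a point from camera to world coordinates); the wrist camera has in their place "tool_from_camera" (4x4, takes a point from camera to tool coordinates, whose origin is the TCP and whose axes are the flange's). Camera axes: x right, y down, z forward; pixel columns grow to the right and rows downward; lengths in m; the calibration is good to about 2 mm. A picture is of the moment at which its call begins: read the wrist's pose just before it. get_calibration takes no time and is no camera call.
- manip.sign_off(): hands the job in; it is judged then, once.
Trained networks look in the newest picture that a camera, given by its name, has taken for a name from the list of things; names that differ only in an ending like _2 or _b are one class to them, and where a whole thing is asked for, a point or a joint stands for the part that bears it (a point fixed in the world has none). Each returns a list of dicts, best first, with "p" (0 to 1); they miss things now and then, are a little off and sometimes report something else, mostly with a low value. They report only what shows in the picture. A call takes as long as a camera call. They do not tell look-alikes from the thing itself.
- manip.recognise(camera, query): "position" ([column, row] in pixels, amid what is visible of it).
- manip.masks_of(camera, query): "pixels" (400x640 bool, what is visible of it) and "position" ([column, row] in pixels, amid what is visible of it).
- manip.mark_of(camera, query): "position" ([column, row] in pixels: a listed point, or the origin of a listed thing).
The state is a dict: "t": time; "q": joint angles; "qd": joint speeds; "tau": joint torques, N m; "tcp_pos": TCP position; "tool_rot": TCP orientation; "force": force on the tool from outside, world axes, zero at the start; "ft_torque": the same for the moment, N m; "finger_gap": opening from 0.0 (shut) to 1.0 (fully open); "gripper_force": force on a finger pad.
Only numpy, scipy, OpenCV 4.12 (cv2) and the standard library are available. Lean on these libraries where they do the work, as an engineer would, in place of code of your own. Each camera call takes 0.05 s, during which the arm holds its last target. There are 200 camera calls.

### The job

Build the fuel-cell stack: lay all the dark cell plates flat on the base plate, one on another in an aligned pile square on the marked seat, and only then put the aluminium end plate squarely on top in the same way. Also swivel and tilt the thermal camera so that it ends aimed straight at the middle of the end plate on the finished stack. Leave the jar, the wrench and the multimeter where they are.

Things in the scene. Friction and masses are not known exactly. Their poses are not given: they have to be found in the camera images.
- cell0_mid (a point): dark grey fuel-cell plate 80 x 50 x 10 mm, about 0.08 kg, faint ribs on one face, either face may be up; point at its centre, x along the 80 mm side, y along the 50 mm side, z through the thickness. Starts flat on the table; four or all five are present, an absent one reads None
- cell1_mid (a point): dark grey fuel-cell plate 80 x 50 x 10 mm, about 0.08 kg, faint ribs on one face, either face may be up; point at its centre, x along the 80 mm side, y along the 50 mm side, z through the thickness. Starts flat on the table; four or all five are present, an absent one reads None
- cell2_mid (a point): dark grey fuel-cell plate 80 x 50 x 10 mm, about 0.08 kg, faint ribs on one face, either face may be up; point at its centre, x along the 80 mm side, y along the 50 mm side, z through the thickness. Starts flat on the table; four or all five are present, an absent one reads None
- cell3_mid (a point): dark grey fuel-cell plate 80 x 50 x 10 mm, about 0.08 kg, faint ribs on one face, either face may be up; point at its centre, x along the 80 mm side, y along the 50 mm side, z through the thickness. Starts flat on the table; four or all five are present, an absent one reads None
- cell4_mid (a point): dark grey fuel-cell plate 80 x 50 x 10 mm, about 0.08 kg, faint ribs on one face, either face may be up; point at its centre, x along the 80 mm side, y along the 50 mm side, z through the thickness. Starts flat on the table; four or all five are present, an absent one reads None
- end_mid (a point): bare aluminium end plate, 80 x 50 x 16 mm, about 0.17 kg, clearly thicker than a cell plate, either face may be up; point at its centre, x along the 80 mm side, y along the 50 mm side, z through the thickness. Lies flat on the table at the start
- seat (a point): grey metal base plate fixed to the table, 104 x 72 x 10 mm, with small gas ports at its two short ends; a thin dark outline on top marks the 80 x 50 mm seat of the stack. Point at the centre of the seat on the top face, 10 mm above the table; x along the long side, y along the short side, z up
- cam_pivot (a point): thermal camera on a fixed stand (foot radius 55 mm, post, grey fork 80 mm wide): white body 80 x 58 x 46 mm, from 35 mm behind to 45 mm ahead of this point, black lens to 67 mm ahead. Point where the upright swivel axis and level tilt axis cross, 190 mm above the table; turns with the camera: x = line of sight out of the lens, y to the camera's left, z up through it
- cam_handle (a point): middle of the black round grip (diameter 18 mm, 55 mm long) of the camera's handle, a straight bar that runs straight back from the camera; this point lies 112 mm behind the pivot on the line of sight (grip from 85 to 140 mm); axes as the camera's. Moved sideways it swivels the camera, moved up it points the lens down
- cam_swivel (a joint): swivel of the camera about the upright axis, rad, grows anticlockwise seen from above, range -2.4 to 2.4; its zero depends on how the stand is set. Stays where it is left; about 0.12 N m of friction
- cam_tilt (a joint): tilt of the camera, rad, 0 = line of sight level, positive = lens down, handle up; range -0.6 to 1.1. Stays where it is left; about 0.14 N m of friction
- jar: bystander: closed jar, radius 27 mm, 70 mm high; origin at its underside
- wrench: bystander: steel wrench 150 mm long, lying along its x; origin at its underside
- meter: bystander: black hand multimeter 150 x 75 x 36 mm lying flat (45 mm high with its dial); origin at its underside
There are look-alikes about, which are no part of the job. Of the things that look like the part that bears end_mid, the middle-sized one is meant. What is shaped like the part that bears cell1_mid but green is not meant.

How it is judged:
On the way, in this order (a step that is already met when the one before it is completed fails the run):
1. all the cell plates lie squarely piled on the seat (horizontal distance between each of cell0_mid, cell1_mid, cell2_mid, cell3_mid, cell4_mid and seat below 0.008 m and angle between the x axis of each of cell0_mid, cell1_mid, cell2_mid, cell3_mid, cell4_mid and the x axis of seat, either way round below 0.1 rad and angle between the z axis of each of cell0_mid, cell1_mid, cell2_mid, cell3_mid, cell4_mid and the z axis of seat, either way round below 0.06 rad and z of each of cell0_mid, cell1_mid, cell2_mid, cell3_mid, cell4_mid in the frame of seat above 0.003 m), for 0.2 s.
2. the end plate lies squarely on top of the cell plates (horizontal distance between end_mid and seat below 0.008 m and angle between the x axis of end_mid and the x axis of seat, either way round below 0.1 rad and angle between the z axis of end_mid and the z axis of seat, either way round below 0.06 rad and z of end_mid in the frame of seat above 0.03 m and ((angle between end_mid's own z axis and vertical below 0.06 rad and z of each of cell0_mid, cell1_mid, cell2_mid, cell3_mid, cell4_mid in the frame of end_mid below -0.01 m) or (angle between end_mid's own z axis and vertical above 3.08 rad and z of each of cell0_mid, cell1_mid, cell2_mid, cell3_mid, cell4_mid in the frame of end_mid above 0.01 m))), for 0.2 s.
At the end, for the whole second after the job is handed in: All present cell plates and, uppermost, the end plate lie flat (0.06 rad) in one pile, each centre within 8 mm and each long side within 0.1 rad of the seat's; the end plate's centre is ahead of the camera, within 20 mm sideways and 20 mm up or down of its line of sight; all at rest (all of step 1 and all of step 2 and y of end_mid in the frame of cam_pivot between -0.02 and 0.02 m and z of end_mid in the frame of cam_pivot between -0.02 and 0.02 m and x of end_mid in the frame of cam_pivot above 0.05 m and velocity of joint cam_swivel between -0.05 and 0.05 rad/s and velocity of joint cam_tilt between -0.05 and 0.05 rad/s and linear speed of each of cell0, cell1, cell2, cell3, cell4, end_plate below 0.02 m/s); the robot touches nothing.
It fails at once if the jar is moved more than 25 mm (distance of jar from where it was at the start of the episode above 0.025 m).
It fails at once if the wrench is moved more than 25 mm (distance of wrench from where it was at the start of the episode above 0.025 m).
It fails at once if the meter is moved more than 25 mm (distance of meter from where it was at the start of the episode above 0.025 m).
Of cell0, cell1, cell2, cell3, cell4 only 4 to 5 are there at a start; the rules pass over those that are not, and their reading is None.
At some moment in a run one of cell0, cell1, cell2, cell3, cell4, end_plate may be knocked a few centimetres aside while the robot is not near it.
Once in a run the grip may slacken for a moment while it holds something.
It also fails if it takes over 210 s, if anything falls off the work surface, if the arm or the gripper's body presses on something with over 40 N, if the wrist force passes 120 N, or if a joint passes its speed limit or range.

## Working session

There is one attempt and no reset: what is moved stays moved. The work goes in short steps, Python scripts to look and compute and a tool call to move; the robot and the scene stay as the last step left them, time stands still between calls to the robot, and variables do not carry over. Pictures are saved under pics/ and viewed, at most 14 in all, crops included, and the job is handed in when it is done.

Besides the shell and the picture viewer there is one more tool, called in YAML: its name, and indented under it one key for each argument. step_arm: Moves the arm, as the interface text tells. Its arguments: {"type":"object","properties":{"targets":{"type":"string"},"gripper":{"type":"number"},"squeeze":{"type":"number"}},"required":["targets"]}

```bash
mkdir -p pics; ls; cat > h.py <<'E'
import numpy as np, cv2
from scipy.spatial.transform import Rotation as R
from station import manip
def cam(name, st=None):
    c=manip.get_calibration(name)
    f=200/np.tan(np.radians(c["fov_y"])/2)
    K=np.array([[f,0,c["cx"]],[0,f,c["cy"]],[0,0,1]])
    if "extrinsics" in c: T=np.array(c["extrinsics"])
    else:
        st=st or manip.sense()
        W=np.eye(4);W[:3,:3]=R.from_quat(st["tool_rot"]).as_matrix();W[:3,3]=st["tcp_pos"]
        T=W@np.array(c["tool_from_camera"])
    return K,T
def ray(KT,px,z):
    K,T=KT
    d=T[:3,:3]@np.linalg.solve(K,[px[0],px[1],1]); o=T[:3,3]
    return o+d*(z-o[2])/d[2]
def proj(KT,p):
    K,T=KT
    q=K@(T[:3,:3].T@(np.asarray(p)-T[:3,3])); return q[:2]/q[2]
def save(name,img): cv2.imwrite("pics/"+name+".png",cv2.cvtColor(img,cv2.COLOR_RGB2BGR))
E
python3 - <<'E'
from h import *
for n in("scene","top"):
    save(n+"0",manip.snapshot(n)); c=manip.get_calibration(n); print(n,c)
print(manip.get_calibration("wrist")); print(manip.sense())
for q in ["cell0_mid","end_mid","seat","cam_pivot","cam_handle","jar","wrench","meter"]:
    for n in("scene","top"):
        print(q,n,[(np.round(d["position"]).tolist(),round(d["p"],2)) for d in manip.mark_of(n,q)])
E
```

```text
pics
scene {'fov_y': 43.10381520253125, 'cx': 320.16988494952454, 'cy': 193.88544665592053, 'extrinsics': array([[ 0.89694827,  0.33508128, -0.28845163,  0.9291122 ],
       [ 0.44188159, -0.70148737,  0.55915662, -0.77994307],
       [-0.01498226, -0.62899603, -0.77726413,  1.09509705],
       [ 0.        ,  0.        ,  0.        ,  1.        ]])}
top {'fov_y': 49.49500656601404, 'cx': 317.44100510790645, 'cy': 207.9627128214735, 'extrinsics': array([[-0.01313979, -0.99176964,  0.12735904,  0.41004615],
       [-0.99990864,  0.01343684,  0.00147348, -0.06003366],
       [-0.00317266, -0.12732805, -0.99185559,  1.17102031],
       [ 0.        ,  0.        ,  0.        ,  1.        ]])}
{'fov_y': 67.33400125771023, 'cx': 320.7418045830685, 'cy': 198.62477083278165, 'tool_from_camera': array([[-5.66389510e-04, -9.48306987e-01, -3.17353964e-01,
         8.16772948e-02],
       [ 9.99999840e-01, -5.36668831e-04, -1.81067906e-04,
        -7.57100737e-04],
       [ 1.39397927e-06, -3.17354015e-01,  9.48307138e-01,
        -1.42237002e-01],
       [ 0.00000000e+00,  0.00000000e+00,  0.0000
[... 833 characters left out ...]
92), ([300.0, 306.0], 0.64), ([237.0, 354.0], 0.56)]
end_mid top [([418.0, 181.0], 0.87), ([481.0, 207.0], 0.86), ([400.0, 138.0], 0.72)]
seat scene [([303.0, 190.0], 0.85)]
seat top [([301.0, 241.0], 0.76)]
cam_pivot scene [([361.0, 100.0], 0.85)]
cam_pivot top [([209.0, 197.0], 0.65), ([298.0, 241.0], 0.29)]
cam_handle scene [([362.0, 85.0], 0.72)]
cam_handle top [([165.0, 218.0], 0.76)]
jar scene [([384.0, 206.0], 0.66)]
jar top [([285.0, 161.0], 0.9), ([310.0, 158.0], 0.69)]
wrench scene [([370.0, 234.0], 0.84)]
wrench top [([312.0, 155.0], 0.94), ([365.0, 263.0], 0.73)]
meter scene [([289.0, 144.0], 0.63), ([304.0, 188.0], 0.5), ([382.0, 207.0], 0.32)]
meter top [([245.0, 291.0], 0.56)]
```

View pics/scene0.png

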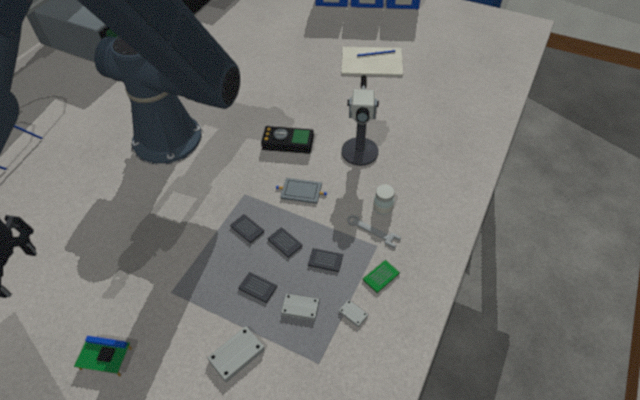

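View pics/top0.png

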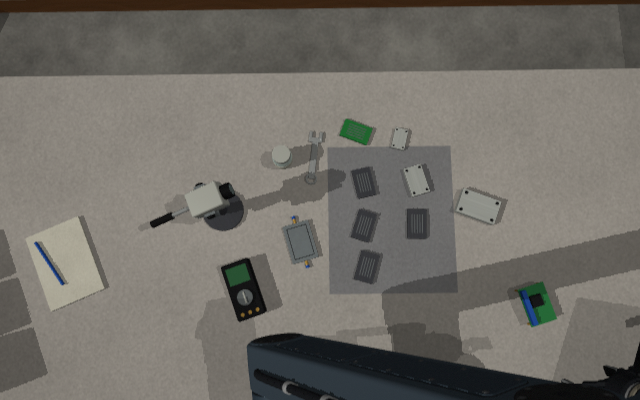

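```bash
cat > find.py <<'E'
from h import *
def rects(n,q,h,st=None,kt=None):
    kt=kt or cam(n)
    out=[]
    for d in manip.masks_of(n,q):
        ys,xs=np.nonzero(d["pixels"])
        if len(xs)<60: continue
        P=np.array([ray(kt,p,h)[:2] for p in zip(xs,ys)])
        r=cv2.minAreaRect((P*1000).astype(np.float32))
        out.append((np.round(d["position"]).tolist(),round(d["p"],2),np.round(r[0],0).tolist(),np.round(r[1],0).tolist(),round(r[2],1),len(xs)))
    return out
E
python3 - <<'E'
from find import *
for q,h in[("cell0_mid",.01),("cell1_mid",.01),("end_mid",.016),("seat",.01)]:
    for n in("top","scene"):
        print(q,n)
        for r in rects(n,q,h): print("  ",r)
E
```

```text
cell0_mid top
   ([367.0, 264.0], 0.83, [403.0, -188.0], [56.0, 82.0], 74.5, 616)
   ([207.0, 198.0], 0.73, [581.0, 281.0], [102.0, 229.0], 6.5, 1534)
cell0_mid scene
   ([246.0, 226.0], 0.58, [402.0, -184.0], [50.0, 83.0], 74.5, 475)
cell1_mid top
   ([354.0, 135.0], 0.66, [772.0, -167.0], [80.0, 55.0], 67.2, 549)
   ([365.0, 183.0], 0.55, [630.0, -183.0], [83.0, 52.0], 13.1, 560)
   ([365.0, 266.0], 0.23, [402.0, -187.0], [51.0, 79.0], 72.7, 560)
cell1_mid scene
   ([329.0, 258.0], 0.71, [631.0, -181.0], [81.0, 56.0], 12.8, 620)
   ([380.0, 274.0], 0.59, [774.0, -164.0], [81.0, 52.0], 70.1, 604)
end_mid top
   ([417.0, 179.0], 0.98, [632.0, -326.0], [82.0, 54.0], 15.4, 580)
   ([401.0, 138.0], 0.72, [749.0, -284.0], [35.0, 60.0], 77.0, 266)
   ([477.0, 208.0], 0.59, [559.0, -487.0], [110.0, 73.0], 68.3, 1074)
end_mid scene
   ([350.0, 314.0], 0.97, [752.0, -286.0], [40.0, 60.0], 76.4, 413)
   ([302.0, 307.0], 0.87, [636.0, -325.0], [80.0, 55.0], 18.2, 716)
   ([239.0, 353.0], 0.59, [560.0, -484.0], [108.0, 74.0], 69.2, 1586)
seat top
   ([300.0, 242.0], 0.58, [470.0, -11.0], [136.0, 70.0], 17.0, 1035)
seat scene
   ([304.0, 193.0], 0.64, [471.0, -10.0], [142.0, 80.0], 14.9, 872)
   ([377.0, 228.0], 0.16, [705.0, -48.0], [37.0, 133.0], 83.2, 358)
```

Scene view: four dark cells, three aluminium plates (at 302,307, 352,313 and 238,353) and a green look-alike. Top view: cells at (362,182), (364,225), (367,266) and (417,223), the middle-sized end plate at (417,180), and the seat at (300,242). The camera is at (207,198) with its handle at (165,218).

step_arm:
  targets: "41 -25 0 0;82 -50 0 0;124 -76 0 0;165 -102 0 0;206 -127 0 0;248 -153 0 0;289 -178 0 0;330 -204 0 0;372 -230 0 0;413 -255 -20 0;413 -255 -20 0"
  gripper: 0.15

```text
t: 2.4
tcp_pos: [0.5041, -0.2365, 0.2535]
tool_rot: [0.99, 0.144, 0.003, 0.001]
force: [0.8, -0.4, -0.0]
finger_gap: 0.856
gripper_force: 0.0
```

```bash
cat >> find.py <<'E'
def blobs(kt,img,h,lo=0,hi=0,minA=1500):
    pass
E
python3 - <<'E'
from find import *
st=manip.sense(); kt=cam("wrist",st); im=manip.snapshot("wrist"); save("w1",im)
print(st["t"],st["tcp_pos"],st["finger_gap"])
for q,h in[("cell0_mid",.01),("end_mid",.016),("seat",.01)]:
    for r in rects("wrist",q,h,kt=kt): print(q,r)
save("top1",manip.snapshot("top"))
K=cam("top");S=cam("scene")
for p in [(362,182),(364,225),(367,266),(417,223)]: print(ray(K,p,.01).round(3))
for p in [(325,260),(285,242),(247,229),(258,287)]: print(ray(S,p,.01).round(3))
for n,a,b in[("pivot",(209,197),(361,100)),("handle",(165,218),(362,85))]:
    A=[];B=[]
    for kt2,p in((K,a),(S,b)):
        d=kt2[1][:3,:3]@np.linalg.solve(kt2[0],[*p,1]);d/=np.linalg.norm(d);M=np.eye(3)-np.outer(d,d);A.append(M);B.append(M@kt2[1][:3,3])
    x=np.linalg.solve(sum(A),sum(B)); print(n,x.round(3),proj(K,x).round(),proj(S,x).round())
E
```

```text
2.4 [ 0.50405384 -0.23654044  0.25346118] 0.8563725754658189
cell0_mid ([263.0, 224.0], 0.96, [402.0, -184.0], [50.0, 84.0], 73.4, 1966)
end_mid ([420.0, 84.0], 0.98, [631.0, -322.0], [79.0, 53.0], 16.1, 3193)
end_mid ([512.0, 178.0], 0.59, [558.0, -483.0], [118.0, 70.0], 68.9, 4568)
seat ([141.0, 139.0], 0.63, [470.0, -10.0], [143.0, 76.0], 17.1, 5040)
[ 0.629 -0.18   0.01 ]
[ 0.511 -0.183  0.01 ]
[ 0.402 -0.188  0.01 ]
[ 0.515 -0.325  0.01 ]
[ 0.631 -0.184  0.01 ]
[ 0.515 -0.181  0.01 ]
[ 0.406 -0.188  0.01 ]
[ 0.519 -0.322  0.01 ]
pivot [0.56  0.182 0.217] [209. 197.] [361. 100.]
handle [0.519 0.294 0.171] [165. 219.] [363.  85.]
```

View pics/w1.png

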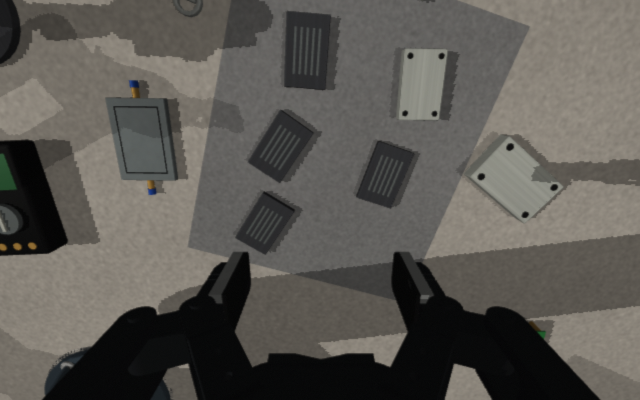

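The wrist view shows four cells at about (263,222), (283,146), (307,50) and (388,174), the end plate at (423,84), and the seat outline centred near (142,139).

```bash
cat > find.py <<'E'
from h import *
def rects(n,q,h,kt=None):
    kt=kt or cam(n); out=[]
    for d in manip.masks_of(n,q):
        ys,xs=np.nonzero(d["pixels"])
        if len(xs)<60: continue
        out.append((d["position"],round(d["p"],2))+fit(kt,np.c_[xs,ys],h))
    return out
def fit(kt,P,h):
    W=np.array([ray(kt,p,h)[:2] for p in P])
    c,s,a=cv2.minAreaRect((W*1000).astype(np.float32))
    if s[0]<s[1]: a+=90; s=s[::-1]
    a=(a+90)%180-90
    return np.round(c,1).tolist(),np.round(s,1).tolist(),round(a,1)
def dark(kt,im,h,thr=62,roi=None):
    g=cv2.GaussianBlur(cv2.cvtColor(im,cv2.COLOR_RGB2GRAY),(3,3),0)
    m=(g<thr).astype(np.uint8); m=cv2.morphologyEx(m,cv2.MORPH_CLOSE,np.ones((5,5)))
    n,l,st,c=cv2.connectedComponentsWithStats(m); out=[]
    for i in range(1,n):
        if 500<st[i,4]<9000:
            ys,xs=np.nonzero(l==i); f=fit(kt,np.c_[xs,ys],h)
            if 60<f[1][0]<105 and 38<f[1][1]<70: out.append((c[i].round(),)+f)
    return out
def move(st,x,y,z,yaw):
    """tool-frame shift (mm) and turn (deg) from present pose to tool-down pose"""
    M=R.from_quat(st["tool_rot"]).as_matrix(); d=M.T@(np.array([x,y,z])-np.asarray(st["tcp_pos"])*1000)
    y0=np.degrees(np.arctan2(M[1,0],M[0,0])); t=-((yaw-y0+90)%180-90)
    print("t",round(st["t"],1),"tcp",(np.asarray(st["tcp_pos"])*1000).round(1),"yaw",y0.round(1),"MOVE",d.round(1),"turn",t.round(1))
E
python3 - <<'E'
from find import *
st=manip.sense(); kt=cam("wrist",st); im=cv2.cvtColor(cv2.imread("pics/w1.png"),cv2.COLOR_BGR2RGB)
g=cv2.cvtColor(im,cv2.COLOR_RGB2GRAY); print("mat",g[120,330],"cell",g[146,283],g[174,370],g[30,292],"outline",g[139,115:122],"matshadow",g[200,330])
for t in(50,60,70):
    for r in dark(kt,im,.01,t): print(t,r)
move(st,402,-186,60,-16)
E
```

```text
mat 96 cell 45 44 45 outline [97 98 97 95 70 50 84] matshadow 97
50 (array([307.,  51.]), [621.1, -187.9], [77.3, 48.1], 11.9)
50 (array([281., 146.]), [506.0, -184.4], [79.0, 48.0], -18.7)
50 (array([384., 174.]), [508.3, -323.7], [78.3, 50.3], -2.3)
50 (array([265., 222.]), [397.7, -188.9], [81.5, 48.9], -16.3)
60 (array([307.,  50.]), [621.1, -188.3], [78.8, 50.8], 11.7)
60 (array([281., 146.]), [505.9, -184.8], [80.7, 50.8], -18.8)
60 (array([385., 174.]), [508.4, -324.3], [80.0, 52.9], -2.3)
60 (array([266., 222.]), [397.8, -189.3], [84.0, 51.3], -16.9)
70 (array([26., 31.]), [558.7, 126.7], [101.7, 57.8], -55.9)
70 (array([310.,  50.]), [622.1, -191.8], [79.8, 60.5], 12.1)
70 (array([283., 146.]), [506.6, -187.9], [85.3, 58.4], -18.6)
70 (array([386., 174.]), [508.7, -326.7], [82.0, 59.5], -2.2)
70 (array([267., 222.]), [398.2, -191.9], [87.6, 58.2], -17.0)
t 2.6 tcp [ 498.8 -240.8  250.8] yaw 16.1 MOVE [-77.6 -79.4 191. ] turn 32.1
```

step_arm:
  targets: "-20 -20 30 8;-40 -40 60 16;-60 -60 90 24;-78 -79 120 32;-78 -79 120 32;-78 -79 120 32;-78 -79 120 32"

```text
t: 3.35
tcp_pos: [0.4044, -0.1881, 0.1321]
tool_rot: [0.99, -0.138, 0.002, 0.001]
force: [0.7, -0.4, 0.9]
finger_gap: 0.85
gripper_force: 0.0
```

```bash
cat > look.py <<'E'
import sys
from find import *
h=float(sys.argv[1]); thr=[int(x) for x in sys.argv[2].split(",")]
st=manip.sense(); kt=cam("wrist",st); im=manip.snapshot("wrist")
if len(sys.argv)>3: save(sys.argv[3],im)
s2=manip.sense(); print("drift",((s2["tcp_pos"]-st["tcp_pos"])*1000).round(1))
for t in thr:
    for r in dark(kt,im,h,t): print(t,*r)
move(s2,*(s2["tcp_pos"]*1000),0)
E
python3 look.py .01 50,60
```

```text
drift [0.3 0.1 0.2]
50 [277.  70.] [510.6, -180.3] [78.2, 49.0] -18.2
50 [320. 191.] [401.9, -185.6] [79.5, 48.7] -16.1
60 [276.  71.] [510.6, -180.2] [79.5, 50.5] -18.2
60 [319. 192.] [401.8, -185.4] [81.3, 50.2] -16.6
t 3.4 tcp [ 404.7 -188.1  132.3] yaw -15.8 MOVE [0. 0. 0.] turn -15.8
```

step_arm:
  targets: "-3 -2 40 0;-3 -2 80 0;-3 -2 105 0;-3 -2 120 0;-3 -2 130 0;-3 -2 132 0;-3 -2 132 0"

```text
t: 4.1
tcp_pos: [0.4014, -0.1838, -0.0004]
tool_rot: [0.991, -0.137, 0.001, 0.0]
force: [0.2, 0.8, -0.2]
finger_gap: 0.853
gripper_force: 0.0
```

step_arm:
  targets: "0 0 0 0;0 0 0 0;0 0 0 0;0 0 0 0;0 0 0 0;0 0 0 0;0 0 0 0;0 0 0 0"
  gripper: 1
  squeeze: 40

```text
t: 4.9
tcp_pos: [0.4013, -0.1837, 0.0005]
tool_rot: [0.991, -0.137, 0.001, 0.001]
force: [-0.2, 0.6, 6.0]
finger_gap: 0.572
gripper_force: 41.2
```

step_arm:
  targets: "0 0 -40 0;0 0 -80 0;0 0 -120 0;28 -28 -150 -8;55 -55 -150 -16;82 -83 -150 -24;82 -83 -150 -32;82 -83 -150 -32;82 -83 -150 -32;82 -83 -150 -32"

```text
t: 5.9
tcp_pos: [0.5011, -0.1258, 0.1493]
tool_rot: [0.99, 0.14, -0.0, -0.0]
force: [-0.3, -0.1, 0.0]
finger_gap: 0.572
gripper_force: 42.4
```

```bash
python3 - <<'E'
from find import *
st=manip.sense(); kt=cam("wrist",st); im=manip.snapshot("wrist"); save("w2",im)
print(st["finger_gap"],st["gripper_force"])
for r in rects("wrist","seat",.01,kt=kt): print(r)
for d in manip.mark_of("wrist","seat"): print(d["p"],d["position"],ray(kt,d["position"],.01)*1000)
move(st,470,-11,70,16.5)
E
```

```text
0.5724328283386916 42.36935019493103
([198.7, 180.9], 0.62, [470.7, -9.6], [142.4, 73.7], 15.7)
0.71 [198.4, 185.9] [468.36507015 -10.14071233  10.        ]
t 5.9 tcp [ 501.1 -125.8  149.3] yaw 16.0 MOVE [   1.9 -118.9   79.3] turn -0.5
```

View pics/w2.png

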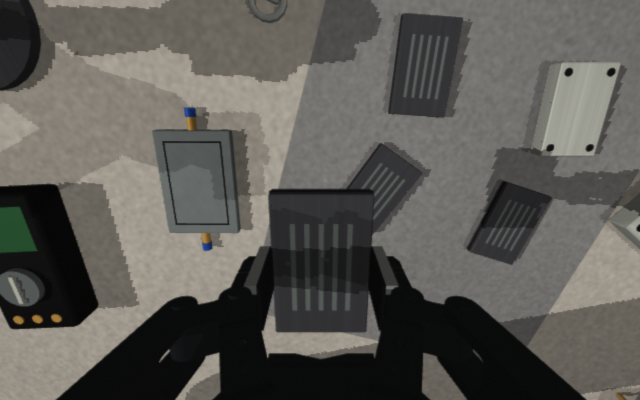

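The wrist view shows the held cell at (320,260) and the seat outline with corners near (163,142), (233,141), (239,226) and (175,226).

```bash
cat > seat.py <<'E'
from find import *
def outline(kt,im,px,h,lo=2000,hi=20000,thr=75):
    g=cv2.cvtColor(im,cv2.COLOR_RGB2GRAY)
    b=(g<thr).astype(np.uint8)
    cs,hi_=cv2.findContours(b,cv2.RETR_CCOMP,cv2.CHAIN_APPROX_NONE); out=[]
    for c,hh in zip(cs,hi_[0]):
        if lo<cv2.contourArea(c)<hi and cv2.pointPolygonTest(c,px,False)>0: out.append((cv2.contourArea(c),hh[3]>=0)+fit(kt,c[:,0,:],h))
    return out
E
python3 - <<'E'
from seat import *
st=manip.sense(); kt=cam("wrist",st); im=cv2.cvtColor(cv2.imread("pics/w2.png"),cv2.COLOR_BGR2RGB)
for t in(70,80,85): print(t,outline(kt,im,(200,185),.01,thr=t))
g=cv2.cvtColor(im,cv2.COLOR_RGB2GRAY); print(g[185,160:175], g[180:200,320], g[320:340,320])
z=st["tcp_pos"][2]
C=[ray(kt,p,z+.0095)*1000 for p in((269,198),(373,197),(274,331),(366,331))]
print(np.round(C,1), np.mean(C,0).round(1), st["tcp_pos"])
E
```

```text
70 [(4604.0, np.False_, [469.8, -8.8], [83.7, 55.2], 16.0), (4322.0, np.True_, [469.9, -8.6], [81.7, 53.1], 16.1)]
80 [(4675.5, np.False_, [469.9, -9.1], [83.7, 56.1], 16.0), (4253.0, np.True_, [469.9, -8.6], [81.7, 52.7], 16.0)]
85 [(6188.5, np.False_, [482.8, -14.2], [120.4, 84.4], 15.2), (4157.5, np.True_, [469.4, -8.6], [80.8, 52.6], 16.1)]
[154 123 108 107 106 107 108 108 104  63  39  90 107 108 107] [118 117 116 116 115 113 112 110  90  42  15  14  20  23  39  46  52  52
  52  51] [ 50  49  49  49  49  50  49  50  50  49  49  59 114 146 151 151 151 151
 151 150]
[[ 530.7  -91.7  158.8]
 [ 544.6 -138.1  158.8]
 [ 456.6 -111.5  158.8]
 [ 470.5 -159.8  158.8]] [ 500.6 -125.3  158.8] [ 0.50148259 -0.12601286  0.14927039]
```

step_arm:
  targets: "1 -40 0 0;1 -80 30 0;2 -110 65 0;2 -121 100 0;2 -121 120 0;2 -121 131 0;2 -121 136 0;2 -121 137 0;2 -121 137 0;2 -121 137 0"

```text
t: 7.05
tcp_pos: [0.471, -0.0094, 0.0132]
tool_rot: [0.99, 0.141, 0.001, 0.0]
force: [0.1, 0.7, -0.9]
finger_gap: 0.573
gripper_force: 42.4
```

step_arm:
  targets: "0 0 1 0;0 0 2 0;0 0 2 0"

```text
t: 7.35
tcp_pos: [0.4705, -0.009, 0.0106]
tool_rot: [0.99, 0.141, 0.0, 0.0]
force: [0.0, -0.7, 0.6]
finger_gap: 0.569
gripper_force: 42.5
```

step_arm:
  targets: "0 0 0 0;0 0 0 0;0 0 0 0;0 0 -30 0;0 0 -70 0;0 0 -110 0;0 0 -120 0;0 0 -120 0;0 0 -120 0"
  gripper: 0.15

```text
t: 8.25
tcp_pos: [0.4695, -0.0087, 0.1297]
tool_rot: [0.99, 0.141, -0.001, -0.0]
force: [-0.2, 0.3, -0.5]
finger_gap: 0.848
gripper_force: 0.0
```

```bash
python3 look.py .02 50,60 w3
```

```text
drift [-0.3  0.1 -0.5]
50 [579.  64.] [624.0, -171.1] [75.7, 52.7] 12.2
50 [322. 188.] [472.2, -7.8] [80.2, 53.1] 15.8
50 [509. 197.] [513.5, -167.0] [74.9, 56.9] -17.7
50 [624. 241.] [504.2, -282.6] [90.6, 40.4] 34.8
60 [581.  65.] [624.2, -171.4] [76.2, 54.3] 12.2
60 [322. 190.] [472.2, -8.0] [81.8, 54.5] 16.2
60 [510. 196.] [513.8, -166.5] [77.3, 58.2] -19.1
60 [624. 240.] [504.4, -282.5] [93.3, 40.4] 34.8
t 8.3 tcp [469.2  -8.6 129.1] yaw 16.2 MOVE [0. 0. 0.] turn 16.2
```

step_arm:
  targets: "-2 45 0 8;-4 90 0 16;-6 135 0 24;-8 176 0 32;-8 176 0 34;-8 176 0 34;-8 176 0 34;-8 176 0 34"

```text
t: 9.1
tcp_pos: [0.5107, -0.1788, 0.1293]
tool_rot: [0.988, -0.154, -0.001, -0.001]
force: [-0.1, -0.4, -0.4]
finger_gap: 0.852
gripper_force: 0.0
```

```bash
python3 look.py .01 50,60
```

```text
drift [ 0.3 -0.1  0.3]
50 [292.  77.] [627.8, -183.1] [77.8, 46.9] 12.5
50 [463. 150.] [515.8, -319.4] [79.0, 50.9] -2.3
50 [326. 191.] [512.4, -180.7] [78.8, 47.0] -17.6
60 [280.  54.] [628.4, -182.4] [79.9, 49.5] 12.1
60 [476. 137.] [515.5, -319.9] [80.1, 52.6] -2.0
60 [323. 187.] [512.0, -180.3] [79.8, 49.4] -17.8
t 9.2 tcp [ 511.  -178.9  129.7] yaw -17.7 MOVE [0. 0. 0.] turn -17.7
```

step_arm:
  targets: "1 1 40 0;1 1 80 0;1 1 105 0;1 1 120 0;1 1 128 0;1 1 130 0;1 1 130 0"

```text
t: 9.85
tcp_pos: [0.5126, -0.1812, 0.0007]
tool_rot: [0.988, -0.154, 0.0, 0.0]
force: [0.2, -0.3, -0.3]
finger_gap: 0.854
gripper_force: 0.0
```

step_arm:
  targets: "0 0 0 0;0 0 0 0;0 0 0 0;0 0 0 0;0 0 0 0;0 0 0 0;0 0 0 0"
  gripper: 1
  squeeze: 40

```text
t: 10.55
tcp_pos: [0.513, -0.1817, 0.0017]
tool_rot: [0.988, -0.155, 0.001, 0.0]
force: [0.6, 0.4, 6.3]
finger_gap: 0.567
gripper_force: 41.5
```

step_arm:
  targets: "0 0 -40 0;0 0 -80 0;-20 -35 -90 -8;-45 -72 -90 -16;-70 -110 -90 -24;-94 -151 -90 -32;-94 -151 -90 -34;-94 -151 -60 -34;-94 -151 -40 -34;-94 -151 -28 -34;-94 -151 -23 -34;-94 -151 -23 -34"

```text
t: 11.75
tcp_pos: [0.4688, -0.009, 0.023]
tool_rot: [0.99, 0.141, -0.0, -0.0]
force: [-1.1, 0.9, -0.1]
finger_gap: 0.57
gripper_force: 42.1
```

step_arm:
  targets: "0 0 1 0;0 0 2 0;0 0 2 0"

```text
t: 12.05
tcp_pos: [0.4693, -0.0091, 0.0218]
tool_rot: [0.99, 0.141, 0.001, 0.0]
force: [-0.0, -0.1, 0.4]
finger_gap: 0.567
gripper_force: 42.1
```

step_arm:
  targets: "0 0 0 0;0 0 0 0;0 0 0 0;0 0 -30 0;0 0 -70 0;0 0 -110 0;0 0 -110 0;0 0 -110 0;0 0 -110 0"
  gripper: 0.15

```text
t: 12.95
tcp_pos: [0.468, -0.0087, 0.1305]
tool_rot: [0.99, 0.141, -0.001, -0.0]
force: [0.6, 0.2, -0.2]
finger_gap: 0.847
gripper_force: 0.0
```

```bash
python3 look.py .03 50,60
```

```text
drift [-0.2  0.  -0.4]
50 [581.  63.] [620.9, -163.7] [72.6, 50.7] 12.2
50 [323. 189.] [471.1, -8.3] [85.5, 50.9] 16.2
50 [624. 239.] [505.5, -270.8] [88.1, 38.8] 34.8
60 [582.  63.] [621.0, -164.1] [73.3, 52.3] 12.0
60 [323. 192.] [471.5, -8.5] [86.3, 52.3] 15.9
60 [624. 238.] [506.0, -270.5] [89.3, 38.9] 34.8
t 13.0 tcp [467.9  -8.6 130.1] yaw 16.2 MOVE [0. 0. 0.] turn 16.2
```

step_arm:
  targets: "-6 45 0 0;-12 90 0 0;-18 135 0 6;-24 180 0 12;-30 225 0 18;-35 270 0 18;-41 312 0 18;-41 312 0 18;-41 312 0 18;-41 312 0 18"

```text
t: 14.0
tcp_pos: [0.5154, -0.318, 0.1297]
tool_rot: [1.0, -0.015, -0.002, -0.002]
force: [-0.4, 0.6, -0.5]
finger_gap: 0.85
gripper_force: 0.0
```

```bash
python3 look.py .01 50,60
```

```text
drift [0.3 0.2 0.4]
50 [150.  56.] [628.5, -184.8] [80.3, 52.0] 12.3
50 [327. 187.] [515.6, -322.3] [79.2, 48.9] -1.8
60 [150.  58.] [628.6, -184.8] [81.3, 53.5] 12.4
60 [327. 188.] [516.0, -322.5] [80.0, 50.3] -1.8
t 14.1 tcp [ 515.7 -317.8  130.1] yaw -1.7 MOVE [0. 0. 0.] turn -1.7
```

step_arm:
  targets: "0 4 40 0;0 4 80 0;0 4 105 0;0 4 120 0;0 4 127 0;0 4 129 0;0 4 129 0"

```text
t: 14.75
tcp_pos: [0.5172, -0.3241, 0.0032]
tool_rot: [1.0, -0.015, 0.001, 0.001]
force: [0.8, 0.4, -0.1]
finger_gap: 0.85
gripper_force: 0.0
```

step_arm:
  targets: "0 0 0 0;0 0 0 0;0 0 0 0;0 0 0 0;0 0 0 0;0 0 0 0;0 0 0 0"
  gripper: 1
  squeeze: 40

```text
t: 15.45
tcp_pos: [0.5172, -0.3245, 0.004]
tool_rot: [1.0, -0.016, 0.001, 0.001]
force: [-0.2, 1.3, 5.7]
finger_gap: 0.566
gripper_force: 40.8
```

step_arm:
  targets: "0 0 -40 0;0 0 -80 0;-9 -48 -90 -6;-18 -96 -90 -12;-27 -144 -90 -18;-36 -192 -90 -18;-45 -240 -90 -18;-52 -280 -90 -18;-57 -314 -90 -18;-57 -314 -80 -18;-57 -314 -60 -18;-57 -314 -45 -18"

```text
t: 16.65
tcp_pos: [0.4702, -0.0086, 0.047]
tool_rot: [0.99, 0.141, 0.001, 0.0]
force: [-0.4, -0.2, -1.4]
finger_gap: 0.562
gripper_force: 41.8
```

step_arm:
  targets: "0 0 8 0;0 0 12 0;0 0 12 0;0 0 12 0"

```text
t: 17.05
tcp_pos: [0.4698, -0.0087, 0.0356]
tool_rot: [0.99, 0.141, 0.0, 0.0]
force: [0.0, 0.4, -0.7]
finger_gap: 0.56
gripper_force: 41.8
```

step_arm:
  targets: "0 0 1 0;0 0 2 0;0 0 2 0"

```text
t: 17.35
tcp_pos: [0.4698, -0.0085, 0.034]
tool_rot: [0.99, 0.141, 0.001, 0.0]
force: [-1.3, -0.3, 3.1]
finger_gap: 0.558
gripper_force: 42.3
```

step_arm:
  targets: "0 0 0 0;0 0 0 0;0 0 0 0;0 0 -30 0;0 0 -60 0;0 0 -96 0;0 0 -96 0;0 0 -96 0;0 0 -96 0"
  gripper: 0.15

```text
t: 18.25
tcp_pos: [0.4686, -0.0081, 0.1285]
tool_rot: [0.99, 0.141, -0.001, -0.0]
force: [-0.6, 0.1, -0.4]
finger_gap: 0.849
gripper_force: 0.0
```

```bash
python3 look.py .04 50,60 w5
```

```text
drift [-0.1  0.1 -0.3]
50 [582.  63.] [617.8, -156.1] [69.3, 48.8] 12.4
50 [322. 192.] [472.2, -7.3] [86.2, 49.3] 16.2
60 [584.  63.] [618.0, -156.4] [70.1, 50.0] 12.2
60 [322. 196.] [466.6, -9.3] [99.6, 50.7] 16.2
t 18.3 tcp [468.4  -8.  128.2] yaw 16.2 MOVE [0. 0. 0.] turn 16.2
```

View pics/w5.png

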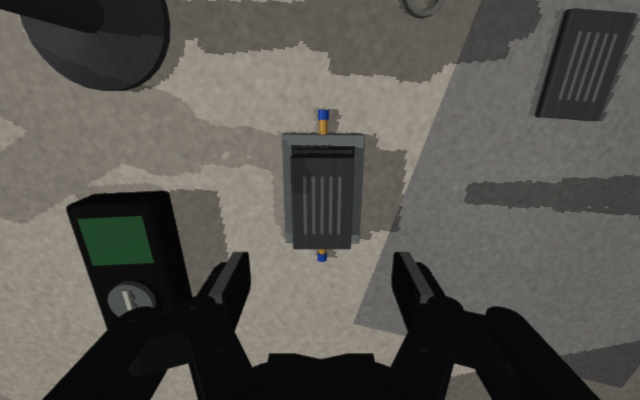

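The wrist view shows the pile on the seat around (322,197), with the gas ports at (323,115) and (321,256). The fourth cell is at (587,65).

```bash
python3 - <<'E'
from find import *
st=manip.sense(); kt=cam("wrist",st)
im=cv2.imread("pics/w5.png"); cv2.imwrite("pics/w5c.png",cv2.resize(im[100:270,250:400],None,fx=3.5,fy=3.5,interpolation=cv2.INTER_CUBIC))
u=np.array([np.cos(.28),np.sin(.28)])
for r,z in((147,.04),(157,.04),(248,.04),(147,.02),(147,.03),(157,.03)):
    p=ray(kt,(322,r),z)[:2]*1000-[469.9,-8.8]; print(r,z,"along",(p@u).round(1))
for c in(291,355):
    p=ray(kt,(c,200),.04)[:2]*1000-[469.9,-8.8]; print(c,"across",(p@[-u[1],u[0]]).round(1))
E
```

```text
147 0.04 along 44.8
157 0.04 along 37.1
248 0.04 along -41.5
147 0.02 along 41.7
147 0.03 along 43.3
157 0.03 along 35.2
291 across 26.2
355 across -25.7
```

View pics/w5c.png

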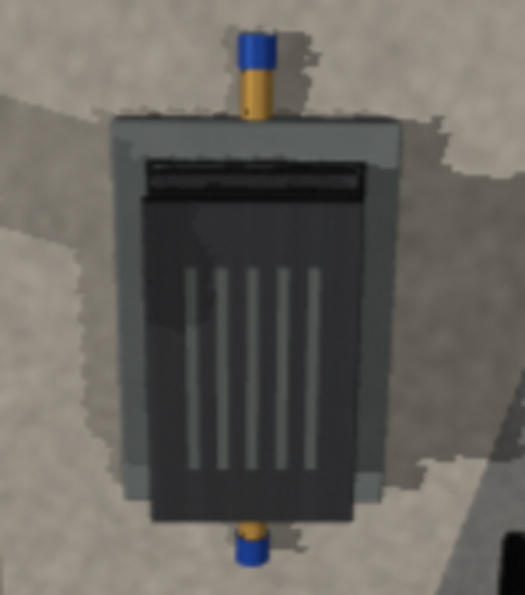

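The pile is aligned to within about 2–4 mm, and the top cell sits about 2 mm towards the robot along its long axis. Next is the fourth cell.

step_arm:
  targets: "20 43 0 0;42 86 0 4;63 129 0 4;84 172 0 4;104 214 0 4;104 214 0 4;104 214 0 4;104 214 0 4"

```text
t: 19.1
tcp_pos: [0.6271, -0.1834, 0.1275]
tool_rot: [0.994, 0.106, -0.002, -0.001]
force: [-0.0, -0.1, 0.0]
finger_gap: 0.849
gripper_force: 0.0
```

```bash
python3 look.py .01 50,60
```

```text
drift [0.2 0.2 0.5]
50 [321. 185.] [630.3, -182.0] [79.3, 48.2] 12.7
60 [321. 186.] [630.3, -182.0] [79.0, 50.3] 12.2
t 19.1 tcp [ 627.2 -183.2  128. ] yaw 12.2 MOVE [0. 0. 0.] turn 12.2
```

step_arm:
  targets: "2 -1 40 0;2 -1 80 0;2 -1 105 0;2 -1 118 0;2 -1 124 0;2 -1 126 0;2 -1 126 0"

```text
t: 19.85
tcp_pos: [0.6315, -0.1835, 0.0044]
tool_rot: [0.994, 0.106, 0.001, 0.001]
force: [0.1, -1.0, -0.2]
finger_gap: 0.854
gripper_force: 0.0
```

step_arm:
  targets: "0 0 0 0;0 0 0 0;0 0 0 0;0 0 0 0;0 0 0 0;0 0 0 0;0 0 0 0"
  gripper: 1
  squeeze: 40

```text
t: 20.55
tcp_pos: [0.6316, -0.1837, 0.0052]
tool_rot: [0.994, 0.106, 0.001, 0.001]
force: [-2.3, 1.3, 5.9]
finger_gap: 0.559
gripper_force: 40.5
```

step_arm:
  targets: "0 0 -40 0;0 0 -80 0;-20 -35 -100 0;-45 -75 -100 -4;-70 -120 -100 -4;-95 -162 -100 -4;-120 -205 -100 -4;-120 -205 -90 -4;-120 -205 -70 -4;-120 -205 -50 -4;-120 -205 -45 -4;-120 -205 -44 -4"

```text
t: 21.75
tcp_pos: [0.4702, -0.0086, 0.0469]
tool_rot: [0.99, 0.141, -0.0, -0.0]
force: [-0.3, -0.6, -0.1]
finger_gap: 0.557
gripper_force: 41.5
```

step_arm:
  targets: "0 0 1 0;0 0 2 0;0 0 3 0;0 0 3 0"

```text
t: 22.15
tcp_pos: [0.4707, -0.0086, 0.0452]
tool_rot: [0.99, 0.141, 0.001, 0.0]
force: [-0.1, -0.5, 3.7]
finger_gap: 0.556
gripper_force: 42.3
```

step_arm:
  targets: "0 0 0 0;0 0 0 0;0 0 0 0;0 0 -30 0;0 0 -60 0;0 0 -100 0;0 0 -100 0;0 0 -100 0;0 0 -100 0"
  gripper: 0.15

```text
t: 23.05
tcp_pos: [0.4692, -0.0082, 0.1435]
tool_rot: [0.99, 0.141, -0.001, -0.0]
force: [0.3, -0.5, -0.5]
finger_gap: 0.849
gripper_force: 0.0
```

```bash
python3 look.py .05 50,60 w6; python3 - <<'E'
import cv2
im=cv2.imread("pics/w6.png"); cv2.imwrite("pics/w6c.png",cv2.resize(im[60:300,200:440],None,fx=2.4,fy=2.4,interpolation=cv2.INTER_CUBIC))
E
```

```text
drift [-0.2  0.  -0.3]
50 [322. 190.] [469.6, -8.4] [94.5, 49.2] 16.2
60 [323. 193.] [469.6, -8.8] [96.4, 50.5] 16.3
t 23.1 tcp [469.   -8.1 143.1] yaw 16.2 MOVE [0. 0. 0.] turn 16.2
```

View pics/w6c.png

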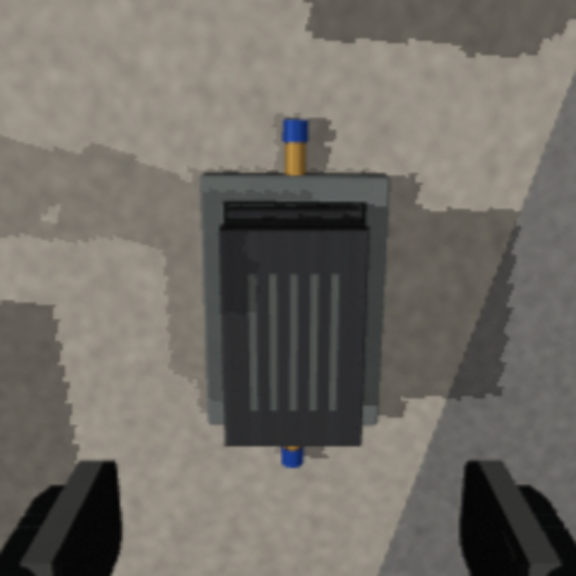

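The crop shows the fourth cell square on the pile. Next is the end plate.

step_arm:
  targets: "9 45 0 0;18 90 0 0;27 135 0 0;35 180 0 0;44 225 0 0;53 270 0 0;62 315 0 0;68 348 10 0;68 348 10 0;68 348 10 0;68 348 10 0"

```text
t: 24.2
tcp_pos: [0.6313, -0.3219, 0.1327]
tool_rot: [0.99, 0.141, -0.001, -0.002]
force: [0.0, -0.0, -0.3]
finger_gap: 0.85
gripper_force: 0.0
```

```bash
python3 - <<'E'
from find import *
st=manip.sense(); kt=cam("wrist",st); im=manip.snapshot("wrist"); save("w7",im)
for r in rects("wrist","end_mid",.016,kt=kt): print(r)
g=cv2.cvtColor(im,cv2.COLOR_RGB2GRAY)
m=cv2.morphologyEx((g>125).astype(np.uint8),cv2.MORPH_CLOSE,np.ones((9,9)))
n,l,s,c=cv2.connectedComponentsWithStats(m)
for i in range(1,n):
    if 1500<s[i,4]<20000:
        ys,xs=np.nonzero(l==i); print(c[i].round(),fit(kt,np.c_[xs,ys],.016))
move(manip.sense(),631.5,-323,20,16)
# last placed cell, top face edges seen in w6
s=dict(st); W=s.copy(); W["tcp_pos"]=np.array([.469,-.0081,.1433]); W["tool_rot"]=np.array([.990,.141,-.001,0])
k=cam("wrist",W); u=np.array([np.cos(.28),np.sin(.28)])
for r in(155,245.4): print(((ray(k,(322,r),.05)[:2]*1000-[469.9,-8.8])@u).round(1))
E
```

```text
([461.5, 284.5], 0.79, [575.5, -487.8], [119.0, 37.3], 69.3)
([369.6, 187.5], 0.74, [646.4, -361.8], [81.6, 50.8], 16.3)
([319.7, 39.8], 0.62, [748.5, -283.9], [58.1, 36.7], -14.4)
[370. 189.] ([645.0, -362.8], [76.4, 47.4], 16.1)
[ 33. 324.] ([400.1, -64.9], [122.4, 61.2], -2.7)
t 24.3 tcp [ 632.  -321.9  134. ] yaw 16.3 MOVE [ -0.6   1.1 114. ] turn 0.3
38.3
-41.1
```

The end plate was knocked aside and now lies at about (646,-362). I'll re-centre on it and measure again.

step_arm:
  targets: "2 42 0 0;2 42 0 0;2 42 0 0;2 42 0 0"

```text
t: 24.7
tcp_pos: [0.6458, -0.362, 0.1345]
tool_rot: [0.99, 0.141, -0.0, -0.0]
force: [-0.4, -0.1, 0.7]
finger_gap: 0.847
gripper_force: 0.0
```

```bash
python3 - <<'E'
from find import *
st=manip.sense(); kt=cam("wrist",st); im=manip.snapshot("wrist")
for r in rects("wrist","end_mid",.016,kt=kt): print(r)
c=[r for r in rects("wrist","end_mid",.016,kt=kt) if abs(r[3][0]-81)<5][0]
move(manip.sense(),*c[2],6,c[4])
E
```

```text
([267.9, 43.6], 0.96, [748.7, -285.1], [57.9, 38.2], -13.5)
([386.8, 291.6], 0.75, [559.6, -482.6], [117.8, 73.1], 68.3)
([323.1, 190.6], 0.61, [645.8, -362.9], [81.9, 50.5], 16.4)
t 24.9 tcp [ 646.  -362.1  134.5] yaw 16.3 MOVE [ -0.4   0.8 128.5] turn -0.1
```

step_arm:
  targets: "0 1 40 0;0 1 80 0;0 1 105 0;0 1 120 0;0 1 127 0;0 1 128 0;0 1 128 0"

```text
t: 25.55
tcp_pos: [0.6474, -0.3649, 0.0078]
tool_rot: [0.99, 0.141, 0.001, 0.001]
force: [0.8, 0.1, 0.7]
finger_gap: 0.852
gripper_force: 0.0
```

step_arm:
  targets: "0 0 0 0;0 0 0 0;0 0 0 0;0 0 0 0;0 0 0 0;0 0 0 0;0 0 0 0"
  gripper: 1
  squeeze: 50

```text
t: 26.25
tcp_pos: [0.6476, -0.365, 0.0086]
tool_rot: [0.99, 0.141, 0.001, 0.001]
force: [-0.6, 1.0, 5.8]
finger_gap: 0.563
gripper_force: 52.4
```

step_arm:
  targets: "0 0 -40 0;0 0 -80 0;-5 -30 -110 0;-14 -78 -110 0;-23 -126 -110 0;-31 -174 -110 0;-40 -222 -110 0;-48 -270 -110 0;-48 -270 -110 0;-48 -270 -110 0;-48 -270 -110 0"

```text
t: 27.35
tcp_pos: [0.5264, -0.1195, 0.1167]
tool_rot: [0.99, 0.141, 0.001, 0.001]
force: [0.1, -0.4, -1.9]
finger_gap: 0.562
gripper_force: 52.6
```

```bash
python3 look.py .05 50,60 w8; python3 -c "
from find import *
print(manip.sense()['finger_gap']); move(manip.sense(),471,-8.7,59,16.2)"
```

```text
drift [ 0.1 -0.4 -0.1]
t 27.4 tcp [ 526.4 -119.9  116.6] yaw 16.2 MOVE [0. 0. 0.] turn 16.2
0.5593998748599226
t 27.4 tcp [ 526.4 -119.9  116.6] yaw 16.2 MOVE [ -22.4 -122.3   57.3] turn -0.0
```

View pics/w8.png

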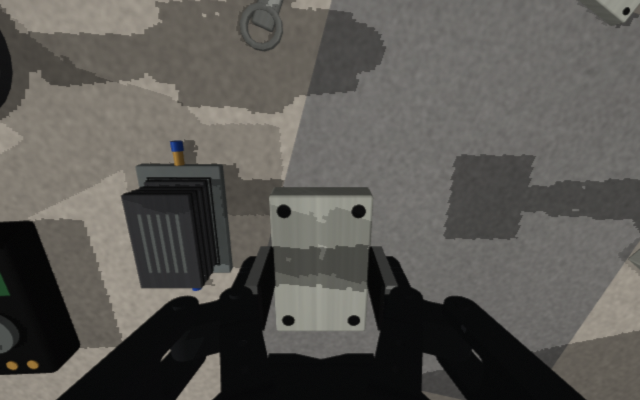

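The wrist view shows the pile intact at about (163,235) and the end plate held squarely at (321,260). Now I place it.

step_arm:
  targets: "-9 -45 0 0;-17 -90 0 0;-22 -122 5 0;-22 -122 25 0;-22 -122 40 0;-22 -122 50 0;-22 -122 53 0;-22 -122 54 0;-22 -122 54 0;-22 -122 54 0"

```text
t: 28.4
tcp_pos: [0.4703, -0.0078, 0.0628]
tool_rot: [0.99, 0.141, 0.001, 0.0]
force: [0.1, 0.4, -1.9]
finger_gap: 0.559
gripper_force: 52.7
```

step_arm:
  targets: "0 0 1 0;0 0 2 0;0 0 3 0;0 0 3 0"

```text
t: 28.8
tcp_pos: [0.4697, -0.0074, 0.0593]
tool_rot: [0.99, 0.141, -0.0, -0.0]
force: [-0.5, -1.1, -2.2]
finger_gap: 0.563
gripper_force: 52.7
```

step_arm:
  targets: "0 1 1 0;0 1 1 0"

```text
t: 29.0
tcp_pos: [0.47, -0.0081, 0.0585]
tool_rot: [0.99, 0.141, -0.0, -0.0]
force: [-0.1, 1.5, 1.9]
finger_gap: 0.562
gripper_force: 53.1
```

step_arm:
  targets: "0 0 0 0;0 0 0 0;0 0 0 0;0 0 -30 0;0 0 -70 0;0 0 -100 0;0 0 -100 0;0 0 -100 0;0 0 -100 0"
  gripper: 0.15

```text
t: 29.9
tcp_pos: [0.4692, -0.0082, 0.1574]
tool_rot: [0.99, 0.141, -0.001, -0.0]
force: [-0.3, 0.8, 0.0]
finger_gap: 0.852
gripper_force: 0.0
```

```bash
python3 - <<'E'
from find import *
st=manip.sense(); kt=cam("wrist",st); im=manip.snapshot("wrist"); save("w9",im)
for r in rects("wrist","end_mid",.066,kt=kt): print(r)
move(st,0,0,0,0)
cv2.imwrite("pics/w9c.png",cv2.resize(im[60:300,200:440,::-1],None,fx=2.4,fy=2.4,interpolation=cv2.INTER_CUBIC))
for n in("top","scene"):
    im=manip.snapshot(n); save(n+"2",im)
    for q in("cam_pivot","cam_handle"): print(n,q,[(d["position"],d["p"]) for d in manip.mark_of(n,q)])
T=cv2.imread("pics/top2.png")[110:310,90:390];cv2.imwrite("pics/topc.png",cv2.resize(T,None,fx=2.6,fy=2.6,interpolation=cv2.INTER_CUBIC))
E
```

```text
([321.3, 198.9], 0.86, [469.4, -7.4], [80.9, 50.0], 16.2)
([148.8, 242.9], 0.38, [382.3, 121.5], [125.8, 78.3], 19.3)
t 29.9 tcp [469.2  -8.2 157.4] yaw 16.2 MOVE [-448.  -138.6  158.4] turn 16.2
top cam_pivot [([207.2, 196.4], 0.76)]
top cam_handle [([165.4, 216.6], 0.96)]
scene cam_pivot [([362.8, 102.0], 0.85)]
scene cam_handle [([362.1, 81.1], 0.96)]
```

View pics/w9c.png

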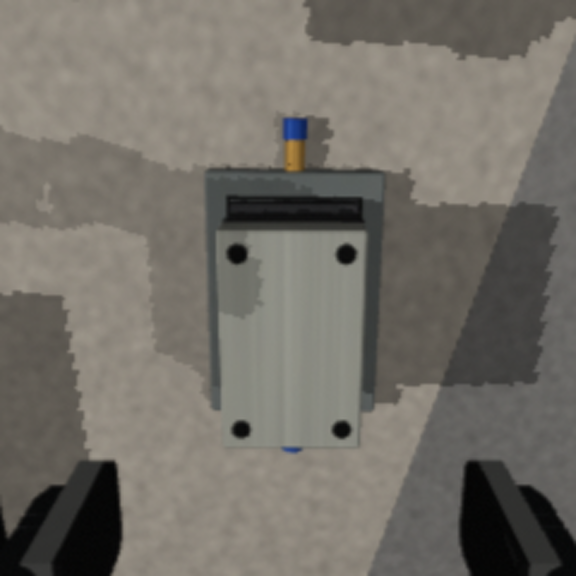

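View pics/topc.png

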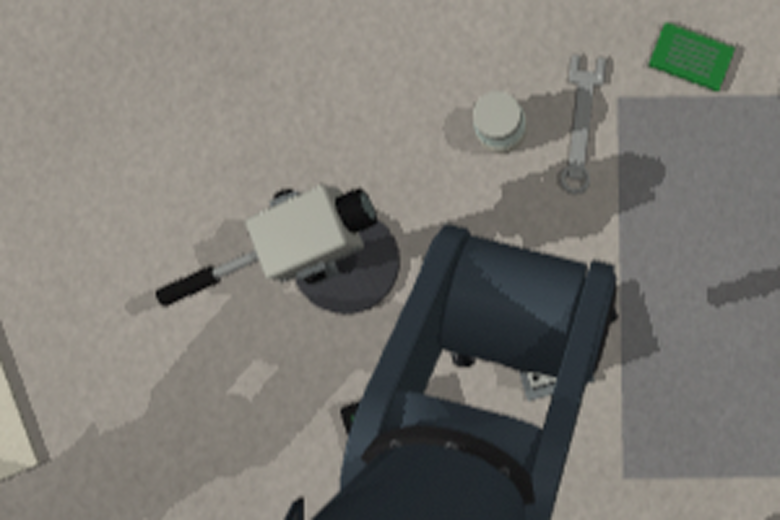

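The first crop shows the end plate square on the pile. The second shows the camera body at top-view (207,198), lens towards the lower right of the table, and its handle at about (162,219).

```bash
cat > camfit.py <<'E'
from find import *
from scipy.optimize import least_squares
END=np.array([.4695,-.0078,.058])
def los(s,t): return np.array([np.cos(t)*np.cos(s),np.cos(t)*np.sin(s),-np.sin(t)])
def report(p,s,t):
    h=p-.112*los(s,t); v=END-p
    s1=np.arctan2(v[1],v[0]); t1=np.arctan2(-v[2],np.hypot(v[0],v[1]))
    print("pivot",(p*1000).round(1),"swivel",np.degrees(s).round(1),"tilt",np.degrees(t).round(1),"handle",(h*1000).round(1))
    print("want swivel",np.degrees(s1).round(1),"tilt",np.degrees(t1).round(1),"handle",((p-.112*los(s1,t1))*1000).round(1))
    l=los(s,t);y=np.array([-np.sin(s),np.cos(s),0]);z=np.cross(l,y); print("end in cam frame mm",(np.array([v@l,v@y,v@z])*1000).round(1))
def fitcam(obs,x0,fix=None):
    """obs: (kt,px,which,weight)"""
    def f(x):
        p=np.array([fix[0],fix[1],.19]) if fix is not None else np.array([x[2],x[3],.19])
        P={"p":p,"h":p-.112*los(x[0],x[1])}
        return np.concatenate([w*(proj(k,P[q])-px) for k,px,q,w in obs])
    r=least_squares(f,x0,loss="soft_l1"); print("res",f(r.x).round(1)); x=r.x
    return (np.array([*(fix if fix is not None else x[2:4]),.19]),x[0],x[1])
E
python3 - <<'E'
from camfit import *
T,S=cam("top"),cam("scene")
obs=[(T,(207.2,196.4),"p",1),(T,(165.4,216.6),"h",1),(S,(362.8,102),"p",1),(S,(362.1,81.1),"h",1),(T,(209,197),"p",1),(T,(165,218),"h",1),(S,(361,100),"p",1),(S,(362,85),"h",1)]
report(*fitcam(obs,[-1.2,-.2,.56,.18]))
print("foot top",ray(T,(223.8,210.8),.01)*1000,"scene",ray(S,(360,152),.01)*1000)
for n in("top","scene"): print(n,[(d["position"],d["p"]) for d in manip.mark_of(n,"cam_handle")])
E
```

```text
res [ 0.8  1.2 -0.3  1.5  0.4  4.   0.5  2.5 -1.   0.6  0.1  0.1  2.2  6.
  0.6 -1.4]
pivot [563.4 191.6 190. ] swivel -66.4 tilt -7.3 handle [518.9 293.4 175.7]
want swivel -115.2 tilt 30.9 handle [604.3 278.5 247.6]
end in cam frame mm [ 127.2 -165.8 -149.4]
foot top [554.83308538 194.36274701  10.        ] scene [562.21629731 193.9000947   10.        ]
top [([165.4, 216.6], 0.96)]
scene [([362.1, 81.1], 0.96)]
```

step_arm:
  targets: "0 0 -45 -8;0 0 -90 -16;0 0 -130 -24;0 0 -165 -33;15 -30 -165 -41;33 -70 -165 -49;52 -110 -165 -57;71 -150 -165 -65;90 -190 -165 -73;109 -230 -165 -81;125 -262 -165 -89;132 -275 -165 -97"

```text
t: 31.6
tcp_pos: [0.52, 0.2959, 0.3229]
tool_rot: [0.547, 0.837, 0.0, -0.0]
force: [0.0, -1.0, -0.1]
finger_gap: 0.853
gripper_force: 0.0
```

step_arm:
  targets: "0 0 0 0;0 0 0 0;0 0 0 0"

```text
t: 31.9
tcp_pos: [0.5199, 0.2913, 0.3232]
tool_rot: [0.552, 0.834, -0.0, -0.0]
force: [-0.7, -0.2, 0.1]
finger_gap: 0.853
gripper_force: 0.0
```

```bash
python3 - <<'E'
from camfit import *
st=manip.sense(); kt=cam("wrist",st); im=manip.snapshot("wrist"); save("w10",im)
move(st,519,293,157,113.6)
T,S=cam("top"),cam("scene")
mk={}
for q in("cam_pivot","cam_handle"):
    for d in manip.mark_of("wrist",q): print(q,d["position"],d["p"]); mk.setdefault(q,d["position"])
for d in manip.masks_of("wrist","cam_handle")[:2]: print("mask",d["p"],d["position"],d["pixels"].sum())
if "cam_handle" in mk:
    print("handle@.176",ray(kt,mk["cam_handle"],.176)*1000)
    if "cam_pivot" in mk: print("pivot",ray(kt,mk["cam_pivot"],.19)*1000)
E
```

```text
t 31.9 tcp [519.9 291.3 323.2] yaw 113.0 MOVE [  1.9   0.  166.2] turn -0.6
cam_pivot [338.4, 347.4] 0.41
cam_handle [322.9, 170.7] 0.73
mask 0.71 [318.2, 275.0] 6919
mask 0.69 [243.8, 321.6] 201
handle@.176 [516.13712165 305.47619513 176.        ]
pivot [613.70378143 122.59368054 190.        ]
```

View pics/w10.png

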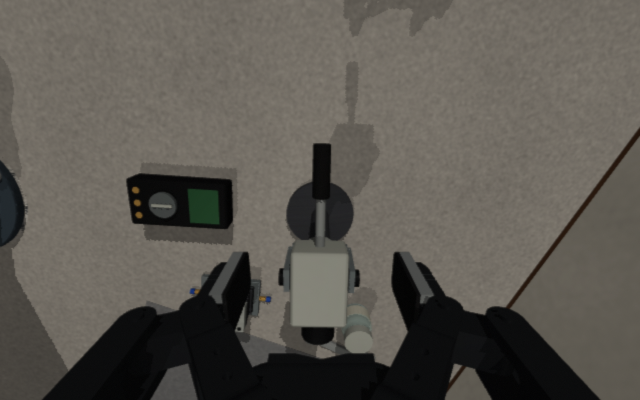

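The wrist view shows the camera's black grip at columns 313–330, rows 145–200, in line with the tool's x axis. The white body spans (293–349, 243–326).

```bash
python3 - <<'E'
from camfit import *
st=manip.sense(); W=cam("wrist",st);T,S=cam("top"),cam("scene")
# top crop grip ends: far (157,298) near (217,270) in crop
def tc(x,y): return (90+x/2.6,110+y/2.6)
obs=[(T,tc(160,297),.140),(T,tc(215,271),.085),(W,(321.5,145),.140),(W,(320,199),.085),(T,(207.2,196.4),0),(S,(362.8,102),0),(S,(361,100),0),(S,(362.1,81.1),.112),(S,(362,85),.112),(T,(165.4,216.6),.112),(W,(322.9,170.7),.112)]
def f(x,r=False):
    p=np.array([x[2],x[3],.19])
    e=np.array([proj(k,p-d*los(x[0],x[1]))-px for k,px,d in obs])
    return e if r else e.ravel()
r=least_squares(f,[-1.16,-.1,.56,.19],loss="soft_l1"); print(f(r.x,True).round(1))
report(np.array([r.x[2],r.x[3],.19]),r.x[0],r.x[1])
E
```

```text
[[ 1.  -0. ]
 [-0.   0.6]
 [ 0.4 -0.4]
 [ 0.8 -0.1]
 [-2.8  3.7]
 [-0.4  1.5]
 [ 1.4  3.5]
 [ 0.8  2.8]
 [ 0.9 -1.1]
 [-2.7  2.9]
 [-1.6  1.9]]
pivot [557.7 199.7 190. ] swivel -68.1 tilt -11.4 handle [516.7 301.5 167.9]
want swivel -113.0 tilt 30.3 handle [595.6 288.6 246.6]
end in cam frame mm [ 130.4 -159.3 -160.9]
```

step_arm:
  targets: "11 1 40 1;11 1 80 1;11 1 120 1;11 1 150 1;11 1 165 1;11 1 174 1;11 1 174 1"

```text
t: 32.8
tcp_pos: [0.5163, 0.3024, 0.1484]
tool_rot: [0.558, 0.83, -0.001, -0.001]
force: [0.3, -0.4, 0.2]
finger_gap: 0.847
gripper_force: 0.0
```

step_arm:
  targets: "0 0 0 0;0 0 0 0;0 0 0 0;0 0 0 0;0 0 0 0;0 0 0 0;0 0 0 0;0 0 0 0;0 0 0 0;0 0 0 0"
  gripper: 1
  squeeze: 20

```text
t: 33.8
tcp_pos: [0.5168, 0.3029, 0.1493]
tool_rot: [0.558, 0.83, -0.0, 0.0]
force: [-0.6, -0.8, 2.8]
finger_gap: 0.202
gripper_force: 19.6
```

```bash
python3 - <<'E'
from camfit import *
st=manip.sense(); move(st,516.7,301.5,149,111.9)
W=cam("wrist",dict(st,tcp_pos=np.array([.5199,.2913,.3232]),tool_rot=R.from_matrix([[np.cos(1.972),np.sin(1.972),0],[np.sin(1.972),-np.cos(1.972),0],[0,0,-1]]).as_quat()))
print("foot",ray(W,(320,214),.008)*1000)
S=cam("scene"); im=manip.snapshot("scene"); save("scene3",im)
E
```

```text
t 33.8 tcp [516.8 302.9 149.3] yaw 112.2 MOVE [-1.3 -0.7  0.3] turn 0.3
foot [556.91304546 201.25422769   8.        ]
```

```bash
python3 - <<'E'
from camfit import *
st=manip.sense(); M=R.from_quat(st["tool_rot"]).as_matrix()
p=np.array([.5575,.200,.19]); s0,t0,s1,t1=np.radians([-68.1,-11.4,-113,30.3])
h0=p-.112*los(s0,t0)
for k in range(1,13):
    a=k/12; h=p-.112*los(s0+a*(s1-s0),t0+a*(t1-t0)); print(k,(M.T@(h-h0)*1000).round(0),round(45*a,1))
E
```

```text
1 [ 1.  7. -7.] 3.8
2 [  1.  15. -13.] 7.5
3 [ -0.  22. -20.] 11.2
4 [ -2.  29. -27.] 15.0
5 [ -4.  36. -34.] 18.8
6 [ -8.  42. -41.] 22.5
7 [-12.  48. -47.] 26.2
8 [-17.  54. -54.] 30.0
9 [-22.  58. -60.] 33.8
10 [-28.  62. -67.] 37.5
11 [-35.  66. -73.] 41.2
12 [-42.  68. -79.] 45.0
```

step_arm:
  targets: "1 7 -7 4;1 15 -13 8;0 22 -20 11;-2 29 -27 15;-4 36 -34 19;-8 42 -41 22;-12 48 -47 26;-17 54 -54 30;-22 58 -60 34;-28 62 -67 38"

```text
t: 34.85
tcp_pos: [0.5835, 0.3001, 0.2145]
tool_rot: [0.798, 0.603, -0.002, -0.001]
force: [0.3, -2.5, -3.9]
finger_gap: 0.202
gripper_force: 20.7
```

step_arm:
  targets: "0 0 0 0;0 0 0 0"

```text
t: 35.05
tcp_pos: [0.5843, 0.2996, 0.2154]
tool_rot: [0.797, 0.604, -0.001, 0.0]
force: [0.4, -4.0, -2.2]
finger_gap: 0.208
gripper_force: 20.4
```

```bash
python3 - <<'E'
from camfit import *
st=manip.sense(); p=np.array([.5575,.200,.19])
s1,t1=np.radians([-113,30.3]); h=p-.112*los(s1,t1)
print("gap",st["finger_gap"],st["gripper_force"],st["force"].round(1)); move(st,*(h*1000-[0,0,19]),67)
E
```

```text
gap 0.20814946671797735 20.421737730503082 [ 0.4 -4.  -2.2]
t 35.0 tcp [584.3 299.6 215.4] yaw 74.3 MOVE [ -7.2  13.5 -12.1] turn 7.3
```

step_arm:
  targets: "-3 6 -6 4;-7 13 -12 7;-7 13 -12 7;-7 13 -12 7;-7 13 -12 7"

```text
t: 35.55
tcp_pos: [0.5945, 0.2899, 0.2276]
tool_rot: [0.833, 0.554, -0.001, 0.0]
force: [-0.9, -5.2, -3.8]
finger_gap: 0.201
gripper_force: 20.9
```

```bash
python3 - <<'E'
from camfit import *
st=manip.sense(); p=np.array([.5575,.200,.19])
h=st["tcp_pos"]+[0,0,.019]; d=p-h; print("r",np.linalg.norm(d)*1000)
report(p,np.arctan2(d[1],d[0]),np.arcsin(-d[2]/np.linalg.norm(d)))
print(st["force"],st["finger_gap"])
for n in("scene","top"):
    save(n+"4",manip.snapshot(n))
    for q in("cam_pivot","cam_handle"): print(n,q,[(np.round(x["position"]),round(x["p"],2),) for x in manip.mark_of(n,q)])
    print(proj(cam(n),p),proj(cam(n),h))
E
```

```text
r 112.50444687711048
pivot [557.5 200.  190. ] swivel -112.4 tilt 30.2 handle [594.3 289.5 246.4]
want swivel -113.0 tilt 30.3 handle [595.2 289.  246.5]
end in cam frame mm [261.4  -2.3  -0.5]
[-0.92684897 -5.21990819 -3.78425272] 0.20111884493854598
scene cam_pivot [(array([364., 101.]), 0.93)]
scene cam_handle [(array([389.,  72.]), 0.8)]
[362.38449827 103.45140941] [389.4650179   70.89078224]
top cam_pivot [(array([206., 198.]), 0.95)]
top cam_handle []
[204.25320988 200.1635965 ] [156.31601157 180.05507012]
```

step_arm:
  targets: "0 0 0 0;0 0 0 0;0 0 0 0;0 0 0 0;0 0 -20 0;0 0 -50 0;0 0 -90 0;0 0 -120 0;0 0 -120 0;0 0 -120 0;0 0 -120 0"
  gripper: 0.1

```text
t: 36.95
tcp_pos: [0.5945, 0.2901, 0.3468]
tool_rot: [0.833, 0.553, -0.001, -0.0]
force: [-0.6, 0.7, 0.0]
finger_gap: 0.897
gripper_force: 0.0
```

```bash
python3 - <<'E'
from camfit import *
st=manip.sense(); W=cam("wrist",st); save("w11",manip.snapshot("wrist")); move(st,0,0,0,67)
p=np.array([.5575,.200,.19]); s,t=np.radians([-112.4,30.2])
for d in(.14,.112,.085,0): print(d,proj(W,p-d*los(s,t)).round(1))
for n in("wrist","scene"):
    if n=="scene": save("scene5",manip.snapshot(n))
    for q in("cam_pivot","cam_handle"): print(n,q,[(np.round(x["position"]),round(x["p"],2),) for x in manip.mark_of(n,q)])
a=cv2.imread("pics/w11.png")[60:360,180:460]; b=cv2.imread("pics/scene5.png")[30:245,230:430]
cv2.imwrite("pics/cmp.png",np.hstack([cv2.resize(a,(420,450)),cv2.resize(b,(380,450))]))
E
```

```text
t 37.0 tcp [594.5 290.1 346.8] yaw 67.2 MOVE [-497.2 -434.9  348.6] turn 0.2
0.14 [321.6 176.9]
0.112 [321.8 200.3]
0.085 [321.9 219.4]
0 [322.2 264.9]
wrist cam_pivot [(array([325., 265.]), 0.94)]
wrist cam_handle [(array([323., 201.]), 0.88)]
scene cam_pivot [(array([363., 103.]), 0.73)]
scene cam_handle [(array([391.,  73.]), 0.64), (array([374., 230.]), 0.22)]
```

View pics/cmp.png

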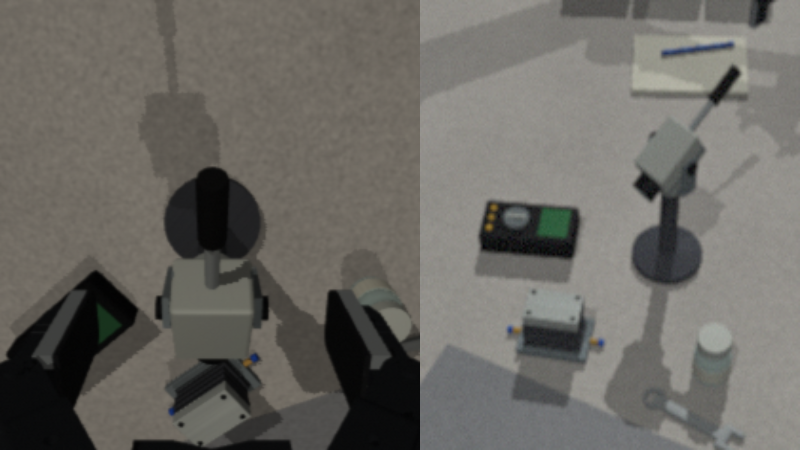

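The comparison shows the camera aimed at the pile, with the handle and pivot where predicted (wrist view: handle (323,201) seen, (322,200) expected). I'll do one numeric check of the tilt, including the grip rims.

```bash
python3 - <<'E'
from camfit import *
W,S=cam("wrist"),cam("scene"); T=cam("top")
def pt(x,p,d,r=0):
    l=los(x[0],x[1]); y=np.array([-np.sin(x[0]),np.cos(x[0]),0]); z=np.cross(l,y); return p-d*l+r*z
def sc(x,y): return (230+x*200/380,30+y*215/450)
obs=[(W,(321.3,172),.14,-.009),(W,(320.2,226.7),.085,.009),(W,(323,201),.112,0),(W,(325,265),0,0),(S,(363,103),0,0),(S,(391,73),.112,0),(S,sc(735,70),None,0) ]
obs=obs[:-1]+[(S,sc(316,70),.14,0),(S,sc(291,103),.085,0)]
def f(x,full=False):
    p=np.array([x[2],x[3],.19]); e=np.array([proj(k,pt(x,p,d,r))-px for k,px,d,r in obs])
    return e if full else np.r_[e.ravel(),(x[2]-.5575)*500,(x[3]-.2)*500]
r=least_squares(f,[-1.96,.53,.5575,.2],loss="soft_l1"); print(f(r.x,True).round(1))
report(np.array([r.x[2],r.x[3],.19]),r.x[0],r.x[1])
img=manip.snapshot("scene"); print([(np.round(d["position"]),d["p"]) for d in manip.mark_of("scene","end_mid")], proj(S,END).round())
E
```

```text
[[ 0.3 -2.2]
 [ 2.6  1.3]
 [-0.8 -0. ]
 [-1.4  0.1]
 [-0.1  0.9]
 [-1.4 -1.8]
 [-0.1 -0.4]
 [-0.  -0.1]]
pivot [559.5 198.9 190. ] swivel -111.7 tilt 30.3 handle [595.2 288.8 246.6]
want swivel -113.5 tilt 30.3 handle [598.1 287.5 246.6]
end in cam frame mm [ 2.612e+02 -7.300e+00 -2.000e-01]
[(array([299., 176.]), 0.82), (array([349., 314.]), 0.7), (array([235., 353.]), 0.66)] [300. 178.]
```

```bash
python3 -c "
from station import manip
print(manip.sign_off())"
```

```text
the job is handed in; nothing more can be done
None
```

I piled all four cell plates that were present on the seat with the end plate on top, aimed the thermal camera at the end plate (estimated 2–7 mm sideways and under 1 mm vertically off its line of sight), and handed the job in; the sign-off returned no verdict.

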